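# Raise and lock the twist-lock bench magnifier

### The job

The bench magnifier is parked at its lowest position, too close to the mould it is used to read. Twist the telescopic section anticlockwise by its bar handle to unlock it, raise it to the upper of its two working heights (the exact height of the lock has to be felt for) and twist it back clockwise until it is fully locked, so that the magnifier stays up by itself when you let go. Do not let the magnifier drop, and do not disturb the mould, the sample tin or the mixing bowl.

Things in the scene. Friction and masses are not known exactly. Their poses are not given: they have to be found in the camera images.
- stand: Fixed stand: round grey foot, 140 mm diameter, 26 mm high, with an upright outer tube of 48 mm diameter. Origin: centre of the underside, on the vertical axis of the telescope. Its place and yaw vary. The lens arm points to the stand's own -x at twist 0 and turns clockwise from there. Inside is a straight upright channel in which a cross pin of 8 mm, fixed to the telescopic section, runs up and down.
- mouth (a point): Centre of the tube's mouth, in a dark knurled collar of 55 mm diameter, 135 mm above the worktop. The channel inside has three side gaps, each 12 mm high, that take the pin when it is twisted clockwise: at the bottom (parked) and at the lower and upper working heights. Above the upper gap the channel goes on to the end stop with no lock. Two dark rings on the inner tube mark the working heights, roughly.
- handle (a point): Centre of the black bar handle on top of the telescopic section, on its axis, 198 mm above the worktop when parked. Own x axis: along the bar; z up. Bar 66 mm long (parallel to the lens arm), 16 mm thick, 24 mm high, vertical sides, on an 18 mm stem, underside 22 mm above the hub. Moves and turns with the section. Grip it from above across its 16 mm thickness.
- lens (a point): Centre of the lens (80 mm diameter over its black frame, 10 mm thick) at the end of a level arm, 125 mm from the telescope's axis and 47 mm below the bar handle's centre; moves and turns with the section.
- mast_lift (a joint): Height of the section, m: 0 parked, 0.092 end stop. Weight 0.3 to 0.6 kg; unlocked and let go, it falls. Locked, it rests at 0.035 (lower) or 0.070 (upper working height), both shifted by one unseen error of up to 0.008 up or down, different every time. The pin enters a gap from the rest height to 4 mm above it; let it settle down to rest before releasing. Locked, it lifts 4 mm at most.
- mast_twist (a joint): Twist of the section, rad, growing clockwise seen from above: -0.12 to 0.12 unlocked, free to slide; 1.05 fully locked (end stop); starts at 0.9 to 1.05. Away from a gap it stops hard at about 0.12; at a gap it turns on with only 0.05 N m of friction, and the gap carries the section from 0.6 on. Find the gap by turning lightly clockwise at heights 2 to 3 mm apart until it no longer resists.
- mould: Soundness mould lying on the worktop in front of the stand, near the parked lens and below it: small split cylinder (30 mm) with two long thin needles, 31 x 180 x 30 mm overall. Loose, must not be moved. Origin: under its middle.
- tin: Sample tin, 60 mm diameter, 40 mm high, beside the stand. Loose bystander. Origin: centre of the underside.
- bowl: Mixing bowl, 125 mm diameter, 55 mm high. Loose bystander. Origin: centre of the underside.

How it is judged:
On the way, in this order (a step that is already met when the one before it is completed fails the run):
1. the section is twisted anticlockwise to unlock (value of joint mast_twist below 0.25 rad), for 0.1 s.
2. the section is raised past the lower working height (value of joint mast_lift above 0.05 m), for 0.2 s.
At the end, for the whole second after the job is handed in: The section stands by itself at the upper working height (mast_lift between 0.055 and 0.084), twisted clockwise past 0.75 rad so that it is locked, and is at rest (value of joint mast_twist above 0.75 rad and value of joint mast_lift between 0.055 and 0.084 m and velocity of joint mast_lift between -0.01 and 0.01 m/s); the robot touches nothing.
It fails at once if the magnifier is dropped (sinks faster than 0.4 m/s) (velocity of joint mast_lift below -0.4 m/s).
It fails at once if the soundness mould is moved by more than 20 mm (distance of mould from where it was at the start of the episode above 0.02 m).
It fails at once if the sample tin is moved by more than 20 mm (distance of tin from where it was at the start of the episode above 0.02 m).
It fails at once if the mixing bowl is moved by more than 20 mm (distance of bowl from where it was at the start of the episode above 0.02 m).
It also fails if it takes over 67 s, if anything falls off the work surface, if the arm or the gripper's body presses on something with over 40 N, if the wrist force passes 120 N, or if a joint passes its speed limit or range.

### The arm

A 6-joint arm with a two-finger parallel gripper is mounted at the origin on a cart in front of the work surface, level with it; the furniture and walls round the work are solid. World frame = base frame: x ahead of the robot, y to its left, z up, the work surface at z = 0. Lengths are in m, angles in rad, forces in N, time in s.
With the tool pointing down it reaches from about 0.425 to 0.95 m from the base axis. Payload 3.5 kg.
Tool frame: the origin (TCP) lies midway between the tips of the shut fingers; the grasp point (between the pads) lies 19 mm behind it; z points along the fingers, x is the direction in which the jaws open and shut, and the axes are right-handed (so a half turn about z gives the same grasp; the last joint's range is limited). The gripper opens to 85 mm and grips with 20 to 120 N. Pads are 22 mm wide; open, the fingers measure 114 mm over their backs; the gripper's body (76 mm by 85 mm) begins 54 mm behind the grasp point. The pads swing forward as they close: fully open they stand 13 mm farther back than shut.
Start: joints at [-0.15, 0.286, 1.577, -0, 1.279, -0.15], TCP at [0.675, 0, 0.231] pointing down, gripper open.
Joint ranges: [-2.77, 2.77], [-0.9, 2.22], [0.21, 2.48], [-1.53, 4.67], [0.24, 2.81], [-2.84, 2.84]. Speed limits (rad/s): [2.79, 2.79, 3.14, 3.14, 3.14, 3.14].

### API

Orientations are given as a unit quaternion [x, y, z, w].
In Python, from plant import readout, optics, ctrl gives the robot as it stands. The module is installed in compiled form; this text tells all that it offers.
- The arm moves only by the shell command python3 -m crank 'ROWS' [OPENING] [FORCE]. ROWS is text: rows parted by semicolons, each of 6 numbers parted by spaces: the shift along the tool's x, y, z in mm, then the turn, a rotation vector about the tool's x, y, z in rad. In form: dx dy dz ax ay az; .... A call has 1 to 5 rows; each row shifts and turns the commanded pose from where the row before left it, along the tool's axes as they then stand; what a row does not reach is not made up. A row lasts 1/8 s, in which the tool goes at most 62.5 mm and 10.7 degrees, less where a joint would pass 70% of its speed; a pose out of reach is approached as far as the arm can. A call is refused whole if a number of a shift passes 62.5 or a number of a turn 0.188, either way. A call with a gripper value outside its range is refused whole. OPENING is the opening, from -1 (shut) to 1 (fully open), set as the call begins (- or left out, the last holds). The fingers move at their own pace and stop on an object; FORCE is the grip in N (left out, the last holds). Time passes only in rows, so rows that do not move let the fingers close. It gives the time, the measured TCP pose, the force and the opening at its end, in the units of the state.
- readout.get_state(): the state, without advancing time (a new reading comes with each control period).
- optics.read_camera(name): name is "scene" or "side" or "wrist"; returns the picture (420x560x3 uint8, red, green, blue); there is no depth.
- optics.calibration(name): a dict with "mtx" (3x3 intrinsics, pixels), "dist_coeffs" ([k1, k2, p1, p2, k3] as OpenCV has them; the pictures are not rectified), "rvec" (rotation vector, rad) and "tvec" (3), from world to camera coordinates, as OpenCV has them; the wrist camera has in their place "tool_from_camera" (4x4, takes a point from camera to tool coordinates, whose origin is the TCP and whose axes are the tool frame's). Camera axes: x right, y down, z forward; pixel columns grow to the right and rows downward; lengths in m; the calibration is good to about 2 mm. A picture is of the moment at which its call begins: read the wrist's pose just before it. calibration takes no time and is no camera call.
- ctrl.sign_off(): hands the job in, once; it reports no verdict.
Trained networks look in the newest picture that a camera, given by its name, has taken for a name from the list of things; names that differ only in an ending like _2 or _b are one class to them, and where a whole thing is asked for, a point or a joint stands for the part that bears it (a point fixed in the world has none). Each returns a list of dicts, best first, with "p" (0 to 1); they miss things now and then, are a little off and sometimes report something else, mostly with a low value. They report only what shows in the picture. A call takes as long as a camera call.
- optics.recognise(camera, thing): "xy" ([column, row] as shares, 0 to 1, of the picture: columns of its width, rows of its height, amid what is visible of it).
The state is a dict: "time": time; "qpos": joint angles; "dq": joint speeds; "joint_efforts": joint torques, N m; "eef_pos": TCP position; "tcp_rot": TCP orientation; "contact_force": force on the tool from outside, world axes, zero at the start; "wrist_torque": the same for the moment, N m; "opening": opening from 0.0 (shut) to 1.0 (fully open).
Only numpy, scipy, OpenCV 4.12 (cv2) and the standard library are available. Lean on these libraries where they do the work, as an engineer would, in place of code of your own. Each camera call takes 0.05 s, during which the arm holds its last target.

## Working session

There is one attempt and no reset: what is moved stays moved. The work goes in short steps, Python scripts to look and compute and a shell command to move; the robot and the scene stay as the last step left them, time stands still between calls to the robot, and variables do not carry over. Pictures are saved under pics/ and viewed, and the job is handed in when it is done.

```bash
mkdir -p pics; python3 - <<'E'
from plant import readout, optics
import cv2
s=readout.get_state(); print(s)
for c in ["scene","side","wrist"]:
    im=optics.read_camera(c); cv2.imwrite(f"pics/{c}0.png",im[:,:,::-1])
    for t in ["handle","lens","mouth","stand","mould","tin","bowl"]:
        r=optics.recognise(c,t); print(c,t,[( [round(r0['xy'][0]*560),round(r0['xy'][1]*420)],round(r0['p'],2)) for r0 in r[:2]])
    print(optics.calibration(c))
E
```

```text
{'time': 0.0, 'qpos': array([-1.49989284e-01,  2.87218031e-01,  1.57819400e+00, -2.60498659e-06,
        1.27861869e+00, -1.50000412e-01]), 'dq': array([-8.41541395e-04, -2.16142450e-06,  2.53316447e-04,  5.49361148e-04,
        1.62159034e-03, -2.55541756e-06]), 'joint_efforts': array([-1.79628755e-04, -4.05981302e+01, -2.92628127e+01, -1.54224781e-04,
        5.81841552e-03,  3.74769741e-06]), 'eef_pos': array([6.74330524e-01, 1.37371599e-04, 2.29903076e-01]), 'tcp_rot': array([ 9.99999257e-01,  5.94082914e-06, -1.20553293e-03, -1.80931137e-04]), 'contact_force': array([ 0.20026188, -0.64682105, -1.27445947]), 'wrist_torque': array([-0.04923554, -0.05076029, -0.03559527]), 'opening': 0.997616893536558}
scene handle [([234, 198], 0.75)]
scene lens [([233, 194], 0.76)]
scene mouth [([250, 209], 0.8)]
scene stand []
scene mould [([200, 233], 0.56)]
scene tin []
scene bowl [([373, 286], 0.67), ([246, 211], 0.55)]
{'mtx': array([[452.79362486,   0.        , 280.18537778],
       [  0.        , 452.79362486, 216.41856613],
       [  0.        ,   0.        ,   1.        ]]), 'dist_coeffs
[... 860 characters left out ...]
 6], 0.77)]
wrist mould [([12, 24], 0.64)]
wrist tin []
wrist bowl [([220, 322], 0.6)]
{'mtx': array([[320.18944364,   0.        , 284.85934972],
       [  0.        , 320.18944364, 209.81974157],
       [  0.        ,   0.        ,   1.        ]]), 'dist_coeffs': array([-0.01947341,  0.        ,  0.        ,  0.        ,  0.        ]), 'tool_from_camera': array([[ 9.99999886e-01,  5.42469463e-05,  4.74352679e-04,
        -7.47918179e-04],
       [-2.05815937e-04,  9.45450299e-01,  3.25766311e-01,
        -8.43041301e-02],
       [-4.30805055e-04, -3.25766371e-01,  9.45450203e-01,
        -1.42392174e-01],
       [ 0.00000000e+00,  0.00000000e+00,  0.00000000e+00,
         1.00000000e+00]])}
```

View pics/scene0.png

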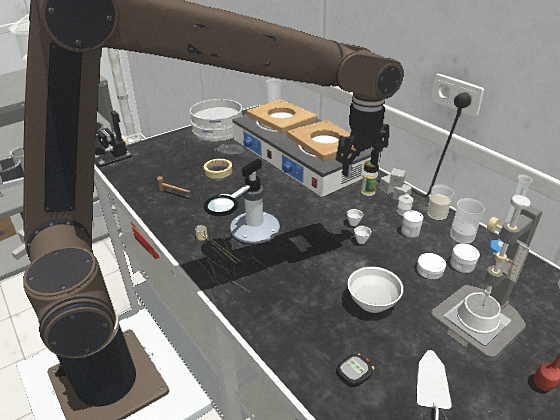

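View pics/side0.png

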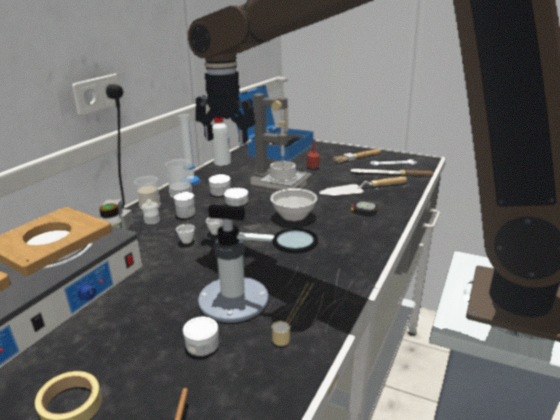

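View pics/wrist0.png

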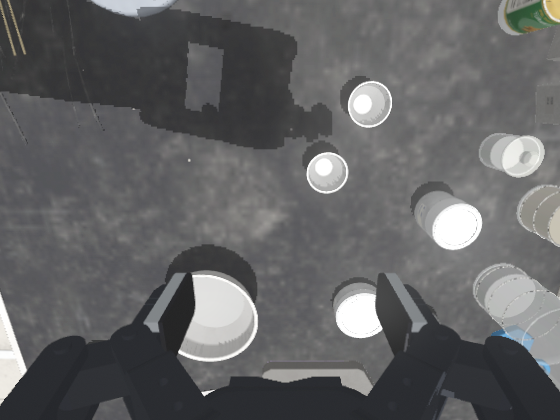

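The scene camera shows the handle at about (252,169), the lens at (220,204) and the foot at (254,228). In the side camera the handle is at (227,213), the lens at (295,240) and the foot at (234,298). I'll triangulate from these.

```bash
cat > h.py <<'E'
from plant import readout, optics
import numpy as np, cv2
from scipy.spatial.transform import Rotation as R
def P(c):
    k=optics.calibration(c); M=np.c_[cv2.Rodrigues(k['rvec'])[0],k['tvec']]; return k,M
def und(k,p): return cv2.undistortPoints(np.array([[p]],float),k['mtx'],k['dist_coeffs'])[0,0]
def tri(a,b,ca="scene",cb="side"):
    k1,M1=P(ca);k2,M2=P(cb)
    X=cv2.triangulatePoints(M1,M2,und(k1,a),und(k2,b)); X=(X[:3]/X[3]).ravel()
    e=[proj(ca,X)-a,proj(cb,X)-b]; return X,np.round(np.array(e),1).tolist()
def proj(c,X):
    k=optics.calibration(c); return cv2.projectPoints(np.array([X],float),k['rvec'],k['tvec'],k['mtx'],k['dist_coeffs'])[0][0,0]
def ray(c,p,z):
    k,M=P(c); q=np.append(und(k,p),1); Rm=M[:,:3]; o=-Rm.T@M[:,3]; d=Rm.T@q; return o+d*(z-o[2])/d[2]
def wray(st,p,z):
    k=optics.calibration("wrist"); q=np.append(und(k,p),1); T=k['tool_from_camera']
    Rt=R.from_quat(st['tcp_rot']).as_matrix(); o=Rt@T[:3,3]+st['eef_pos']; d=Rt@T[:3,:3]@q; return o+d*(z-o[2])/d[2]
E
cat > z.py <<'E'
import sys,cv2,plant
E
python3 - <<'E'
from h import *
print(tri((252,169),(227,213)),tri((220,204),(295,240)),tri((254,228),(234,298)))
print(ray("scene",(252,169),.198),ray("side",(227,213),.198))
print(ray("scene",(220,204),.151),ray("side",(295,240),.151))
a=cv2.imread("pics/scene0.png")[130:260,160:320];b=cv2.imread("pics/side0.png")[180:350,160:340]
cv2.imwrite("pics/a.png",cv2.resize(a,None,fx=4.5,fy=4.5,interpolation=2));cv2.imwrite("pics/b.png",cv2.resize(b,None,fx=3.5,fy=3.5,interpolation=2))
E
```

```text
(array([0.52379513, 0.23290556, 0.195285  ]), [[-0.2, 0.3], [-0.3, -0.4]]) (array([0.40363939, 0.20101648, 0.15285209]), [[-0.5, 0.6], [-0.8, -0.8]]) (array([0.52172355, 0.23355831, 0.0057232 ]), [[-0.0, 0.1], [-0.1, -0.1]])
[0.5225376  0.22999395 0.198     ] [0.51907762 0.23867541 0.198     ]
[0.40741569 0.20507782 0.151     ] [0.40247442 0.19992723 0.151     ]
```

View pics/a.png

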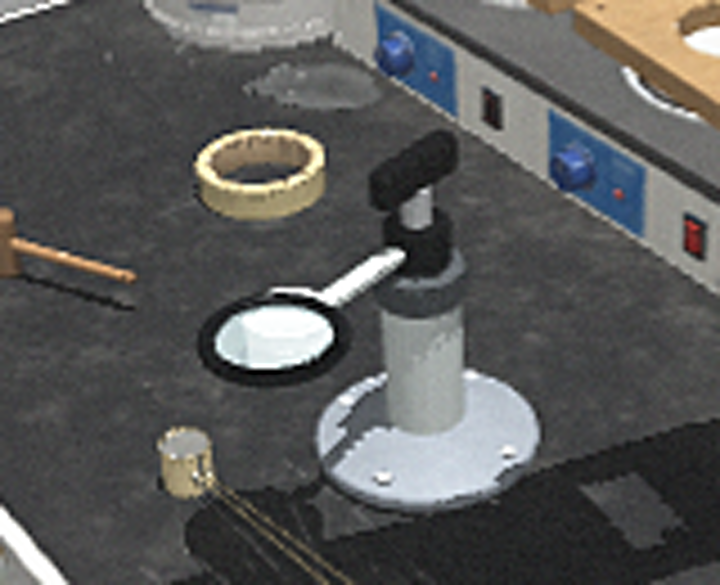

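View pics/b.png

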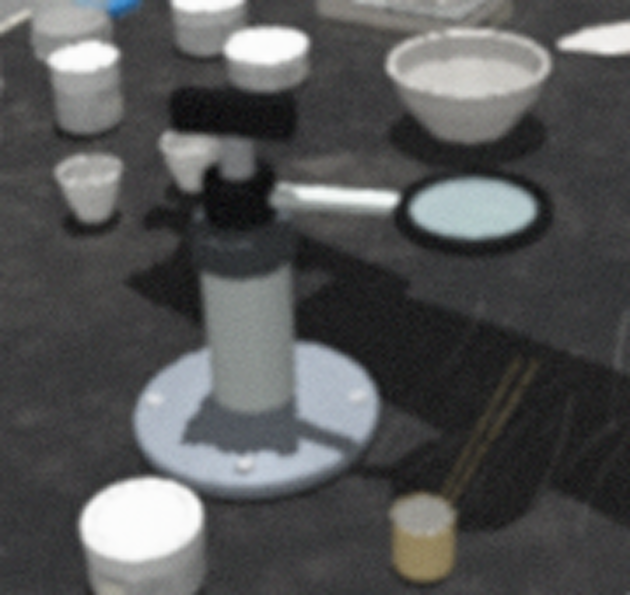

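```bash
python3 -m crank '-30 -46 -16 0 0 0;-30 -46 -16 0 0 0;-30 -46 -14 0 0 0;-30 -46 -14 0 0 0;-30 -46 -14 0 0 0'; python3 -m crank '0 0 0 0 0 0.185;0 0 0 0 0 0.185;0 0 0 0 0 0.185;0 0 0 0 0 0.185;0 0 0 0 0 0.185'; python3 -m crank '0 0 0 0 0 0.185;0 0 0 0 0 0.185;0 0 0 0 0 0.02;0 0 0 0 0 0'
python3 - <<'E'
from h import *
s=readout.get_state(); print(s['eef_pos'],s['qpos'],R.from_quat(s['tcp_rot']).as_matrix()[:,0],s['time'])
im=optics.read_camera("wrist"); cv2.imwrite("pics/w1.png",im[:,:,::-1])
for t in ["handle","lens","mould","tin"]:
    r=optics.recognise("wrist",t)
    print(t,[([q['xy'][0]*560,q['xy'][1]*420],q['p']) for q in r[:2]])
E
```

```text
time: 1.82
eef_pos: [0.5238, 0.2314, 0.306]
tcp_rot: [1.0, -0.0, 0.0, -0.0]
contact_force: [1.3, 0.0, -0.3]
opening: 0.996
time: 2.45
eef_pos: [0.5249, 0.2301, 0.3054]
tcp_rot: [0.894, -0.449, 0.0, -0.0]
contact_force: [-0.4, 0.6, -0.5]
opening: 1.0
time: 2.95
eef_pos: [0.525, 0.23, 0.3054]
tcp_rot: [0.792, -0.61, 0.0, -0.0]
contact_force: [-0.6, 0.2, 0.5]
opening: 1.0
[0.52499706 0.23001813 0.3054067 ] [2.35976069e-01 1.33885323e-02 1.74777068e+00 1.37859582e-05
 1.38030199e+00 1.54862950e+00] [ 2.55282902e-01 -9.66866402e-01 -1.06200022e-05] 2.95
handle [([283.192, 285.39], 0.88), ([282.52, 282.114], 0.65)]
lens [([279.776, 287.11199999999997], 0.62)]
mould [([216.60799999999998, 246.11999999999998], 0.84)]
tin [([179.20000000000002, 154.81199999999998], 0.57), ([281.00800000000004, 284.71799999999996], 0.18)]
```

View pics/w1.png

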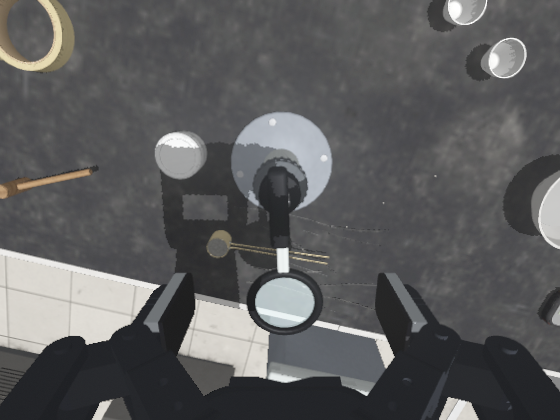

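The wrist view shows the bar running from about (279,168) to (281,247), nearly parallel to the image columns. The lens is at (285,301), the tin at (181,155) and the mould at (220,243). Next I'll refine the handle pose.

```bash
python3 - <<'E'
from h import *
s=readout.get_state()
a=wray(s,(278.5,168),.21);b=wray(s,(280.5,246),.21);l=wray(s,(285,301),.154)
Rt=R.from_quat(s['tcp_rot']).as_matrix()
print(a,b,(a+b)/2,np.linalg.norm(a-b),l)
c=(a+b)/2
print("tool",Rt.T@(c-s['eef_pos'])*1e3,Rt.T@(a-b)*1e3,Rt.T@(l-s['eef_pos'])*1e3)
im=cv2.imread("pics/w1.png")[140:350,180:380];cv2.imwrite("pics/w1z.png",cv2.resize(im,None,fx=2.8,fy=2.8,interpolation=2))
E
```

```text
[0.55732415 0.24388622 0.21      ] [0.49526575 0.22633548 0.21      ] [0.52629495 0.23511085 0.21      ] 0.06449243369590825 [0.40742635 0.19938156 0.154     ]
tool [-4.60384084 -2.56752857 95.33693484] [-1.23144275e+00 -6.44806758e+01 -4.57866048e-04] [ -0.20315879 121.47624454 151.33785219]
```

View pics/w1z.png

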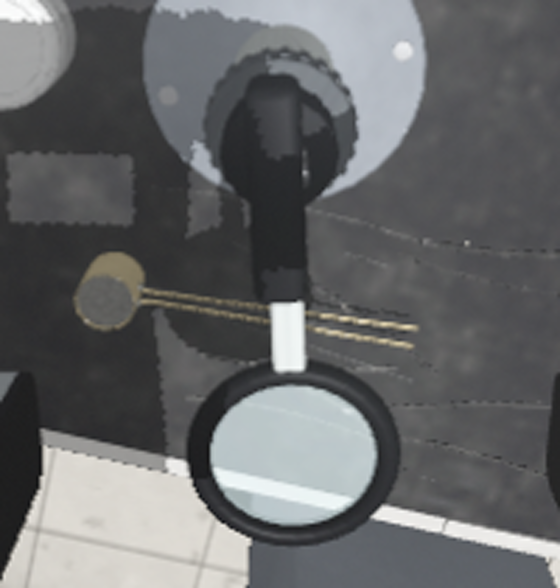

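```bash
python3 -m crank '-4.5 -2.5 0 0 0 -0.03;0 0 45 0 0 0;0 0 45 0 0 0;0 0 25 0 0 0;0 0 0 0 0 0'
python3 - <<'E'
from h import *
s=readout.get_state()
im=optics.read_camera("wrist"); cv2.imwrite("pics/w2.png",im[:,:,::-1])
im=optics.read_camera("side"); cv2.imwrite("pics/s2.png",im[:,:,::-1])
E
```

```text
time: 3.82
eef_pos: [0.5247, 0.2348, 0.1875]
tcp_rot: [0.801, -0.599, -0.002, 0.002]
contact_force: [-0.3, -0.4, -0.2]
opening: 0.997
```

View pics/w2.png

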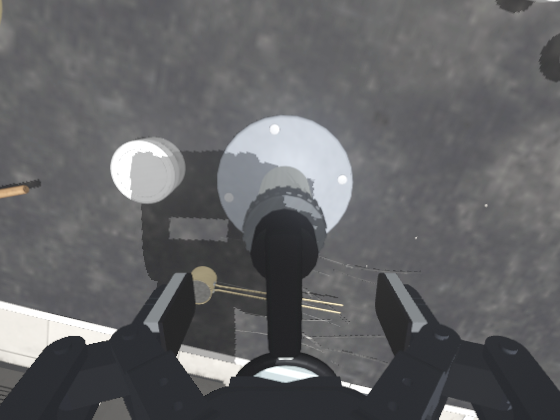

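View pics/s2.png

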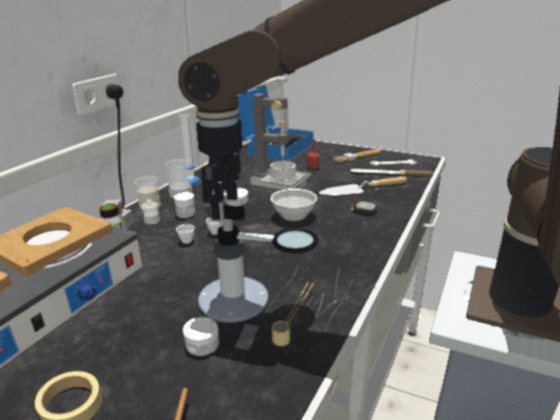

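The bar sits centred between the fingers, at column 285 with the fingers' midline at 286. I'll go down the last 7 mm and close.

```bash
python3 -m crank '0 0 7 0 0 0;0 0 0 0 0 0' ; python3 -m crank '0 0 0 0 0 0;0 0 0 0 0 0;0 0 0 0 0 0;0 0 0 0 0 0' -1 60; python3 -m crank '0 0 0 0 0 0;0 0 0 0 0 0;0 0 0 0 0 0'; python3 -c "
from h import *
s=readout.get_state();print(s)"
```

```text
time: 4.18
eef_pos: [0.5265, 0.2351, 0.1839]
tcp_rot: [0.801, -0.599, 0.0, -0.0]
contact_force: [0.6, 0.1, -0.1]
opening: 1.0
time: 4.68
eef_pos: [0.5261, 0.2358, 0.1836]
tcp_rot: [0.8, -0.599, -0.001, -0.001]
contact_force: [-0.6, 0.8, -1.2]
opening: 0.175
time: 5.05
eef_pos: [0.5262, 0.2357, 0.1836]
tcp_rot: [0.801, -0.599, -0.0, -0.001]
contact_force: [-2.5, 4.3, 1.9]
opening: 0.175
{'time': 5.05, 'qpos': array([2.44591979e-01, 1.14967730e-01, 1.86650687e+00, 1.44082232e-03,
       1.15985522e+00, 1.52909725e+00]), 'dq': array([-0.00023429,  0.00045403, -0.00011926,  0.00035087,  0.00143314,
        0.00106245]), 'joint_efforts': array([ -2.61083521, -31.34733081, -27.20202506,  -0.98968651,
        -0.20135905,  -0.06081589]), 'eef_pos': array([0.52615043, 0.23565615, 0.18362872]), 'tcp_rot': array([ 8.00575914e-01, -5.99230968e-01, -4.28882353e-04, -5.19184504e-04]), 'contact_force': array([-2.47829192,  4.2541445 ,  1.88997144]), 'wrist_torque': array([ 0.65374414,  0.30472976, -0.06211432]), 'opening': 0.17453617378189287}
```

```bash
cat > st.py <<'E'
from h import *
s=readout.get_state();Rt=R.from_quat(s['tcp_rot']).as_matrix()
x=Rt[:,0];print('t',s['time'],'pos',np.round(s['eef_pos']*1e3,1),'yaw',round(np.arctan2(x[1],x[0]),3),'Ftool',np.round(Rt.T@s['contact_force'],1),'Mtool',np.round(Rt.T@s['wrist_torque'],2),'open',round(s['opening'],3),'q6',round(s['qpos'][5],3))
E
python3 st.py;python3 -m crank '0 0 0 0 0 -0.1;0 0 0 0 0 -0.1;0 0 0 0 0 0' ; python3 st.py
```

```text
t 5.05 pos [526.2 235.7 183.6] yaw -1.285 Ftool [-4.8  1.2 -1.9] Mtool [-0.11 -0.71  0.06] open 0.175 q6 1.529
time: 5.42
eef_pos: [0.526, 0.2361, 0.1836]
tcp_rot: [0.857, -0.516, -0.001, -0.001]
contact_force: [-2.5, 5.4, 2.6]
opening: 0.176
t 5.425 pos [526.  236.1 183.6] yaw -1.084 Ftool [-5.9 -0.3 -2.6] Mtool [ 0.04 -0.88 -0.06] open 0.176 q6 1.328
```

```bash
python3 -m crank '-1 0 0 0 0 -0.1;0 0 0 0 0 -0.15;0 0 0 0 0 -0.15;0 0 0 0 0 0' ; python3 st.py
```

```text
time: 5.92
eef_pos: [0.5253, 0.2369, 0.1836]
tcp_rot: [0.942, -0.335, -0.001, -0.001]
contact_force: [-3.7, 4.8, 2.6]
opening: 0.176
t 5.925 pos [525.3 236.9 183.6] yaw -0.684 Ftool [-5.9 -1.4 -2.6] Mtool [ 0.32 -0.81 -0.05] open 0.176 q6 0.93
```

```bash
python3 -m crank '-1 0 0 0 0 -0.12;-0.5 0 0 0 0 -0.12;0 0 0 0 0 -0.1;0 0 0 0 0 0' ; python3 st.py;python3 -m crank '0 0 0 0 0 -0.03;0 0 0 0 0 0'; python3 st.py
```

```text
time: 6.42
eef_pos: [0.5246, 0.2372, 0.1836]
tcp_rot: [0.985, -0.172, 0.0, -0.0]
contact_force: [-1.3, 3.6, 2.2]
opening: 0.176
t 6.425 pos [524.6 237.2 183.6] yaw -0.346 Ftool [-2.5 -3.  -2.1] Mtool [ 0.56 -0.5  -0.06] open 0.176 q6 0.594
time: 6.68
eef_pos: [0.5245, 0.2373, 0.1836]
tcp_rot: [0.988, -0.157, -0.0, -0.0]
contact_force: [-1.6, 5.1, 2.1]
opening: 0.176
t 6.675 pos [524.5 237.3 183.6] yaw -0.315 Ftool [-3.1 -4.3 -2.1] Mtool [ 0.56 -0.62 -0.04] open 0.176 q6 0.563
```

```bash
python3 -m crank '0 -1 -2 0 0 0;0 0 -2 0 0 0;0 0 -2 0 0 0;0 0 0 0 0 0' ; python3 st.py
```

```text
time: 7.18
eef_pos: [0.5245, 0.2373, 0.1888]
tcp_rot: [0.988, -0.157, -0.001, 0.001]
contact_force: [-1.4, 0.8, -5.9]
opening: 0.172
t 7.175 pos [524.5 237.3 188.8] yaw -0.315 Ftool [-1.6 -0.4  5.9] Mtool [ 0.3  -0.15  0.03] open 0.172 q6 0.564
```

```bash
python3 -m crank '0 0 -10 0 0 0;0 0 -12 0 0 0;0 0 -12 0 0 0;0 0 -12 0 0 0;0 0 -8 0 0 0' ;python3 -m crank '0 0 0 0 0 0;0 0 0 0 0 0;0 0 0 0 0 0'; python3 st.py
```

```text
time: 7.8
eef_pos: [0.5245, 0.2374, 0.2443]
tcp_rot: [0.988, -0.157, -0.0, 0.001]
contact_force: [-2.9, -1.6, -5.3]
opening: 0.172
time: 8.18
eef_pos: [0.5246, 0.2374, 0.2431]
tcp_rot: [0.988, -0.157, -0.0, 0.001]
contact_force: [-4.9, -2.9, -3.3]
opening: 0.173
t 8.175 pos [524.6 237.4 243.1] yaw -0.315 Ftool [-3.8  4.3  3.3] Mtool [-0.48 -0.56 -0.01] open 0.173 q6 0.564
```

```bash
for i in 1; do python3 -m crank '0 0 0 0 0 0.05;0 0 0 0 0 0'|head -1; python3 st.py; python3 -m crank '0 0 0 0 0 0.04;0 0 0 0 0 0'|head -1; python3 st.py; done
```

```text
time: 8.43
t 8.425 pos [524.7 237.4 243. ] yaw -0.365 Ftool [-3.7  4.2  3.8] Mtool [-0.57 -0.44  0.02] open 0.176 q6 0.614
time: 8.68
t 8.675 pos [524.8 237.4 243.1] yaw -0.404 Ftool [-2.4  4.4  2.7] Mtool [-0.71 -0.42  0.06] open 0.178 q6 0.653
```

```bash
python3 -m crank '0 0 0 0 0 0.04;0 0 0 0 0 0'|head -1; python3 st.py; python3 -m crank '0 0 0 0 0 0.04;0 0 0 0 0 0'|head -1; python3 st.py
```

```text
time: 8.93
t 8.925 pos [524.9 237.4 243.1] yaw -0.444 Ftool [-2.   4.4  3.3] Mtool [-0.72 -0.31  0.01] open 0.173 q6 0.693
time: 9.18
t 9.175 pos [524.9 237.3 243. ] yaw -0.484 Ftool [-0.9  4.2  4.7] Mtool [-0.77 -0.25  0.03] open 0.173 q6 0.733
```

```bash
python3 -m crank '0 0 0 0 0 0.03;0 0 0 0 0 0'|head -1; python3 st.py; python3 -m crank '0 0 0 0 0 0.03;0 0 0 0 0 0'|head -1; python3 st.py
```

```text
time: 9.43
t 9.425 pos [525.  237.3 243.1] yaw -0.514 Ftool [-0.6  4.8  3.5] Mtool [-0.78 -0.17  0.02] open 0.175 q6 0.764
time: 9.68
t 9.675 pos [525.  237.4 243.1] yaw -0.544 Ftool [-0.3  4.7  3.5] Mtool [-0.83 -0.12 -0.05] open 0.174 q6 0.793
```

```bash
python3 - <<'E'
from h import *
s=readout.get_state()
a=optics.read_camera("wrist"); cv2.imwrite("pics/w3.png",a[:,:,::-1])
b=optics.read_camera("side"); cv2.imwrite("pics/s3.png",cv2.resize(b[150:360,150:350,::-1],None,fx=2.8,fy=2.8,interpolation=2))
E
```

```text
(no output)
```

View pics/w3.png

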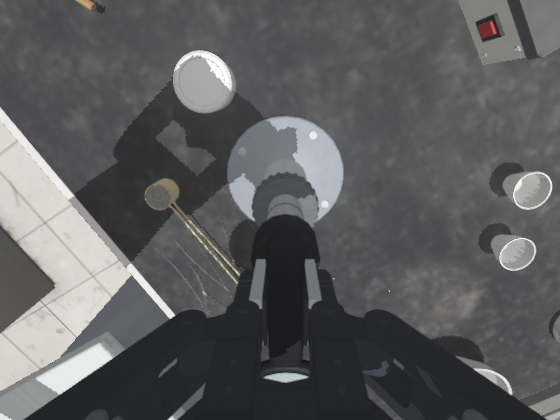

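View pics/s3.png

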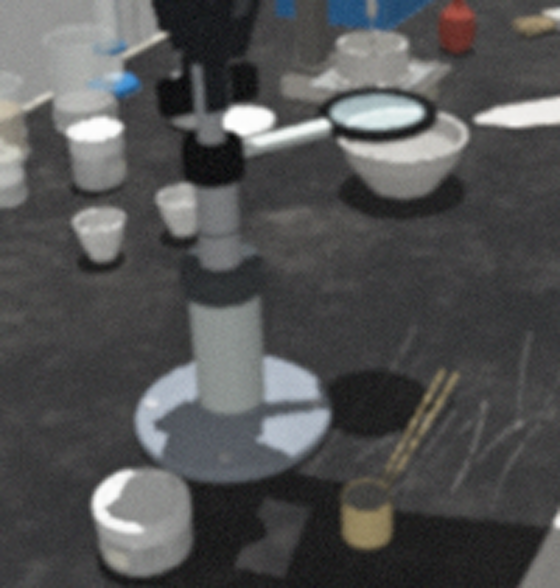

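```bash
python3 -m crank '0 0 0 0 0 0.03;0 0 0 0 0 0'|head -1; python3 st.py; python3 -m crank '0 0 0 0 0 0.03;0 0 0 0 0 0'|head -1; python3 st.py
```

```text
time: 10.02
t 10.025 pos [525.  237.4 243. ] yaw -0.575 Ftool [-0.2  5.1  5. ] Mtool [-0.81  0.02 -0.11] open 0.176 q6 0.824
time: 10.28
t 10.275 pos [525.  237.4 243. ] yaw -0.605 Ftool [0.3 5.4 4.5] Mtool [-0.74  0.06 -0.24] open 0.177 q6 0.854
```

Contact with the stop shows from yaw about −0.55, where Mz becomes −0.11 and then −0.24. Now I'll probe upward in 2.5 mm steps.

```bash
python3 -m crank '0 0 0 0 0 -0.08;0 0 -2.5 0 0 0;0 0 0 0 0 0.08;0 0 0 0 0 0'|head -1; python3 st.py; python3 -m crank '0 0 0 0 0 -0.08;0 0 -2.5 0 0 0;0 0 0 0 0 0.08;0 0 0 0 0 0'|head -1; python3 st.py
```

```text
time: 10.78
t 10.775 pos [525.  237.5 245.7] yaw -0.605 Ftool [0.5 5.  5.3] Mtool [-0.82  0.17 -0.21] open 0.18 q6 0.854
time: 11.28
t 11.275 pos [525.  237.4 248.6] yaw -0.606 Ftool [0.9 5.  5.6] Mtool [-0.83  0.16 -0.2 ] open 0.173 q6 0.855
```

```bash
python3 -m crank '0 0 0 0 0 -0.08;0 0 -2.5 0 0 0;0 0 0 0 0 0.08;0 0 0 0 0 0'|head -1; python3 st.py
```

```text
time: 11.78
t 11.775 pos [525.  237.5 251.2] yaw -0.606 Ftool [-0.3  5.3  5.2] Mtool [-0.86  0.1  -0.22] open 0.176 q6 0.855
```

```bash
python3 -m crank '0 1 0 0 0 -0.08;0 0 -2.5 0 0 0;0 0 0 0 0 0.08;0 0 0 0 0 0'|head -1; python3 st.py
```

```text
time: 12.28
t 12.275 pos [525.  237.3 254.7] yaw -0.605 Ftool [1.3 2.5 3.1] Mtool [-0.42  0.07 -0.11] open 0.172 q6 0.854
```

```bash
python3 -m crank '0 0 0 0 0 -0.08;0 0 -2.5 0 0 0;0 0 0 0 0 0.08;0 0 0 0 0 0'|head -1; python3 st.py
```

```text
time: 12.78
t 12.775 pos [525.1 237.2 256.8] yaw -0.606 Ftool [2.1 1.3 2.1] Mtool [-0.22  0.24  0.02] open 0.174 q6 0.854
```

```bash
python3 -m crank '0 0 0 0 0 0.06;0 0 0 0 0 0'|head -1; python3 st.py; python3 -m crank '0 0 0 0 0 0.06;0 0 0 0 0 0'|head -1; python3 st.py
```

```text
time: 13.02
t 13.025 pos [525.2 237.1 257. ] yaw -0.664 Ftool [2.6 0.1 2.3] Mtool [-0.17  0.33 -0.04] open 0.177 q6 0.912
time: 13.28
t 13.275 pos [525.3 237.  257.6] yaw -0.724 Ftool [ 2.4  0.6 -2. ] Mtool [-0.3   0.34 -0.05] open 0.175 q6 0.972
```

The section turns freely at lift ≈ 73 mm, so this is the gap. I'll go on turning to the end.

```bash
python3 -m crank '0 0 0 0 0 0.1;0 0 0 0 0 0.1;0 0 0 0 0 0'|head -1; python3 st.py; python3 -m crank '0.5 0 0 0 0 0.1;0 0 0 0 0 0.1;0 0 0 0 0 0'|head -1; python3 st.py
```

```text
time: 13.65
t 13.65 pos [525.7 236.7 258.6] yaw -0.923 Ftool [ 3.8  1.2 -4.8] Mtool [-0.44  0.5   0.04] open 0.177 q6 1.171
time: 14.02
t 14.025 pos [525.9 236.3 258.6] yaw -1.123 Ftool [ 3.8  0.9 -5.8] Mtool [-0.32  0.61  0.01] open 0.173 q6 1.37
```

```bash
python3 -m crank '1 0 0 0 0 0.1;0 0 0 0 0 0.1;0 0 0 0 0 0'|head -1; python3 st.py; python3 -m crank '0.5 0 0 0 0 0.06;0 0 0 0 0 0'|head -1; python3 st.py;  python3 -m crank '0 0 0 0 0 0.06;0 0 0 0 0 0'|head -1; python3 st.py
```

```text
time: 14.4
t 14.4 pos [526.1 235.8 258.6] yaw -1.323 Ftool [ 3.1 -0.1 -6.1] Mtool [-0.29  0.56 -0.04] open 0.175 q6 1.568
time: 14.65
t 14.65 pos [526.2 235.6 258.6] yaw -1.383 Ftool [ 3.4 -0.  -6.3] Mtool [-0.31  0.55  0.07] open 0.171 q6 1.627
time: 14.9
t 14.9 pos [526.2 235.5 258.7] yaw -1.434 Ftool [ 3.2 -0.1 -5.9] Mtool [-0.15  0.47 -1.76] open 0.175 q6 1.68
```

The end stop is reached (Mz −1.76). I'll relax the twist and press down gently to confirm it is seated.

```bash
python3 -m crank '0.5 0 1 0 0 -0.012;0 0 0 0 0 0;0 0 0 0 0 0'|head -1; python3 st.py
```

```text
time: 15.28
t 15.275 pos [526.2 235.5 258.6] yaw -1.423 Ftool [ 1.7  1.2 -8.3] Mtool [-0.39  0.35 -1.43] open 0.174 q6 1.668
```

```bash
python3 -m crank '0.5 0 -2 0 0 -0.012;0 0 0 0 0 0;0 0 0 0 0 0'|head -1; python3 st.py
```

```text
time: 15.65
t 15.65 pos [526.1 235.4 258.6] yaw -1.417 Ftool [-2.  -2.3 -5.3] Mtool [ 0.14 -0.14 -1.28] open 0.172 q6 1.661
```

```bash
python3 -m crank '0 0 -1 0 0 -0.015;0 0 0 0 0 0;0 0 0 0 0 0' - 20|head -1; python3 st.py; python3 -m crank '0 0 0 0 0 0;0 0 0 0 0 0;0 0 0 0 0 0;0 0 0 0 0 0;0 0 0 0 0 0' 1 |head -1; python3 st.py
```

```text
time: 16.02
t 16.025 pos [526.1 235.4 258.7] yaw -1.405 Ftool [-4.7 -3.8 -4.5] Mtool [ 0.4  -0.33 -0.89] open 0.178 q6 1.648
time: 16.65
t 16.65 pos [525.3 234.1 257.7] yaw -1.406 Ftool [-0.3 -0.2  1.1] Mtool [ 0.01 -0.01  0.01] open 1.002 q6 1.649
```

Released. Next I retract straight up and look.

```bash
python3 -m crank '0 0 -20 0 0 0;0 0 -30 0 0 0;0 0 -30 0 0 0;0 0 -10 0 0 0;0 0 0 0 0 0'; python3 - <<'E'
from h import *
s=readout.get_state()
a=optics.read_camera("wrist"); cv2.imwrite("pics/w4.png",a[:,:,::-1])
b=optics.read_camera("side"); cv2.imwrite("pics/s4.png",b[:,:,::-1])
b=optics.read_camera("scene"); cv2.imwrite("pics/c4.png",b[:,:,::-1])
E
```

```text
time: 17.27
eef_pos: [0.5256, 0.2342, 0.3491]
tcp_rot: [0.763, -0.647, 0.001, -0.001]
contact_force: [0.8, 0.0, 0.5]
opening: 0.999
```

View pics/w4.png

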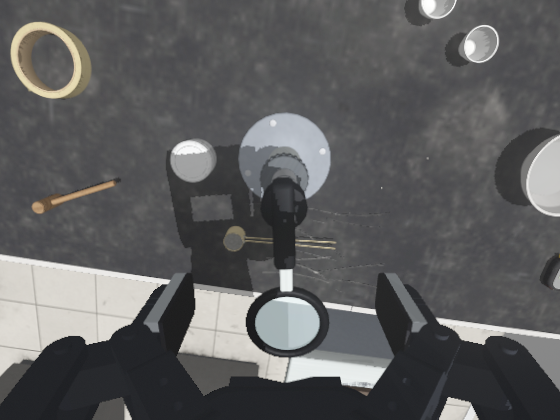

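View pics/s4.png

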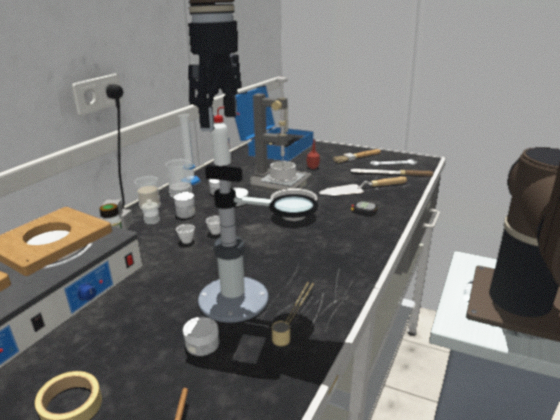

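View pics/c4.png

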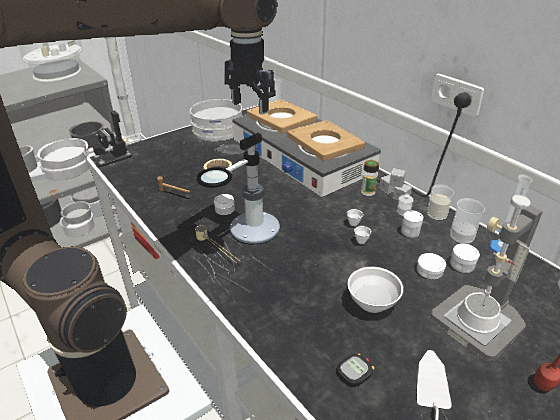

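The section now stands up by itself, with the handle at side (224,173) and scene (251,143) and the gripper well clear. The mould at side (281,333), the tin at (202,336) and the bowl look unmoved. I'll check the height and hand in.

```bash
python3 - <<'E'
from h import *
from plant import ctrl
print(tri((251,143),(224,173)))
for t in ["mould","tin","bowl"]:
    print(t,[(np.round(np.array(q['xy'])*[560,420]),round(q['p'],2)) for q in optics.recognise("side",t)[:2]])
s=readout.get_state(); a=wray(s,(285,323),.226)
print(a, s['time']); print(ctrl.sign_off())
E
```

```text
(array([0.52421946, 0.23134819, 0.27117817]), [[0.0, -0.1], [0.1, 0.1]])
mould [(array([283., 331.]), 0.75), (array([243., 196.]), 0.29)]
tin [(array([201., 335.]), 0.97)]
bowl [(array([294., 191.]), 0.51)]
[0.40051066 0.21354911 0.226     ] 17.575
the job is handed in; nothing more can be done
None
```

I unlocked the magnifier, raised it to the upper working height, locked it and handed the job in at about 17.6 s. The hand-in gave no verdict, so the outcome rests on my own checks.

- **Unlock and lift:** I gripped the bar handle, twisted it about 0.97 rad anticlockwise and raised it past the lower working height.
- **Finding the gap:** Turning lightly clockwise was blocked at lifts of about 60, 62, 65 and 68 mm. At 71 mm it resisted less, and at 73 mm it turned freely.
- **Locking:** I turned it clockwise until it hit the end stop (1.8 N m). It then held against about 8 N of downward push, so I released it and retracted upward.

**Last checks:**
- **Height:** after release, the cameras put the handle 73 mm above its parked height; the arm read about 75 mm while gripping.
- **Twist:** the lens ended slightly further clockwise than where it started.
- **Robot clear:** the gripper is clear of everything and the measured contact force is about zero.
- **Mould and tin:** both were detected within 2 pixels of where they started.
- **Bowl:** the side camera's bowl detection moved 11 pixels, because the raised lens now partly hides the bowl there. In the scene camera it looks unmoved.

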